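# Tip the grinding pieces out of the jug into the test sieve

### The job

Take the steel jug by its handle, carry it to the round test sieve and tip all six white grinding cylinders out into it, keeping the lip low while you pour, no more than a hand's breadth above the sieve's rim. Then stand the empty jug upright on the black rubber mat with its whole base on it: lower it until it rests there before you let go of it. Do not shift or knock over the other things on the bench.

Things in the scene. Friction and masses are not known exactly. Their poses are not given: they have to be found in the camera images.
- jug: Upright round steel jug, the only vessel with a handle, 0.15 to 0.31 kg empty, six grinding pieces in it. Origin: centre of its underside; z up its axis, +x to the pouring lip, -x to the handle, which starts pointing to about +y of the world (robot's left) +-0.4 rad. 110 mm high, outside diameter 74 mm at the foot, 104 mm at the rim, wall 2.5 mm, inner floor 5 mm up.
- jug_grip (a point): Middle of the jug's handle: an upright black bar, 18 mm wide (along the jug's y, flat sides), 12 mm thick, z = 29 to 99 mm, 88 mm from the axis on the -x side, 66 mm up; gap of 37 mm to the wall; flat arms 16 mm wide join its top and bottom to the jug. Axes as the jug's. Held here the jug is off-balance and sags in a weak pinch: grip firmly.
- jug_lip (a point): The jug's rim at the pouring lip: 52 mm from the axis on the +x side, 110 mm above the underside. Axes as the jug's.
- sieve: Round laboratory test sieve, 200 mm outside diameter, open on top, fixed to the bench (does not slide). Origin at the centre of its underside on the bench, z up. Steel wall 3 mm thick, rim 62 mm above the bench; the wire mesh floor is 18 mm above the bench, i.e. 44 mm below the rim.
- mat: Square flat black rubber draining mat, 170 mm by 170 mm, 4 mm thick, fixed to the bench. Origin at the centre of its underside on the bench, x and y along its sides, z up.
- piece0_center (a point): Centre of grinding piece 0 of six: white ceramic cylinder, 20 mm diameter, 20 mm long, 25 g, loose, standing on the jug's floor at the start. The pieces slide on the steel rather than roll (friction about 0.3): they leave the jug only when it is tipped past level, some 95 to 105 degrees from upright, sooner if shaken.
- piece1_center (a point): Centre of grinding piece 1 of six: white ceramic cylinder, 20 mm diameter, 20 mm long, 25 g, loose, standing on the jug's floor at the start. The pieces slide on the steel rather than roll (friction about 0.3): they leave the jug only when it is tipped past level, some 95 to 105 degrees from upright, sooner if shaken.
- piece2_center (a point): Centre of grinding piece 2 of six: white ceramic cylinder, 20 mm diameter, 20 mm long, 25 g, loose, standing on the jug's floor at the start. The pieces slide on the steel rather than roll (friction about 0.3): they leave the jug only when it is tipped past level, some 95 to 105 degrees from upright, sooner if shaken.
- piece3_center (a point): Centre of grinding piece 3 of six: white ceramic cylinder, 20 mm diameter, 20 mm long, 25 g, loose, standing on the jug's floor at the start. The pieces slide on the steel rather than roll (friction about 0.3): they leave the jug only when it is tipped past level, some 95 to 105 degrees from upright, sooner if shaken.
- piece4_center (a point): Centre of grinding piece 4 of six: white ceramic cylinder, 20 mm diameter, 20 mm long, 25 g, loose, standing on the jug's floor at the start. The pieces slide on the steel rather than roll (friction about 0.3): they leave the jug only when it is tipped past level, some 95 to 105 degrees from upright, sooner if shaken.
- piece5_center (a point): Centre of grinding piece 5 of six: white ceramic cylinder, 20 mm diameter, 20 mm long, 25 g, loose, standing on the jug's floor at the start. The pieces slide on the steel rather than roll (friction about 0.3): they leave the jug only when it is tipped past level, some 95 to 105 degrees from upright, sooner if shaken.
- beaker: Bystander, loose, to be left alone: glass beaker without handle, 60 mm diameter, 80 mm high. Origin at the centre of its underside.
- plant_cup: Bystander, loose, to be left alone: clear cup with a green plantlet, 54 mm diameter, about 90 mm high. Origin at the centre of its underside.
- reagent: Bystander, loose, to be left alone: small amber bottle with a purple cap, 40 mm diameter, 80 mm high. Origin at the centre of its underside.
- dishes: Bystander, loose, to be left alone: two stacked clear Petri dishes, 90 mm diameter, 32 mm high. Origin at the centre of its underside.
- scoop: Bystander, loose, to be left alone: steel spoon lying flat, 150 mm long, origin near its middle.
- tip_box: Bystander, loose, to be left alone: low white and blue box of pipette tips, 85 mm by 120 mm, 53 mm high. Origin at the centre of its underside.
Mind the look-alikes: they are no part of the job. Leave any orange look-alike of the jug alone.

How it is judged:
On the way, in this order (a step that is already met when the one before it is completed fails the run):
1. the jug is tipped well over with its lip over the sieve (angle between jug's own z axis and vertical above 1.1 rad and horizontal distance between jug_lip and sieve below 0.11 m), for 0.1 s.
2. all six pieces are in the sieve (horizontal distance between each of piece0_center, piece1_center, piece2_center, piece3_center, piece4_center, piece5_center and sieve below 0.098 m and height (world z) of each of piece0_center, piece1_center, piece2_center, piece3_center, piece4_center, piece5_center below 0.058 m), for 0.1 s.
3. the jug is set down upright on the mat, still held (x of jug in the frame of mat between -0.05 and 0.05 m and y of jug in the frame of mat between -0.05 and 0.05 m and z of jug in the frame of mat below 0.012 m and angle between jug's own z axis and vertical below 0.12 rad and contact force between the fingers and jug above 0.5 N), for 0.1 s.
At the end, for the whole second after the job is handed in: All six pieces lie in the sieve, inside its wall and below its rim; the jug stands upright (within 7 degrees) at rest on the mat with its whole base on it (its centre within 50 mm of the mat's centre along each side), let go of (all of step 2 and x of jug in the frame of mat between -0.05 and 0.05 m and y of jug in the frame of mat between -0.05 and 0.05 m and z of jug in the frame of mat below 0.012 m and angle between jug's own z axis and vertical below 0.12 rad and contact force between the fingers and jug below 0.1 N and linear speed of jug below 0.02 m/s); the robot touches nothing.
It fails at once if the lip is more than 13 cm above the sieve's rim (0.19 m above the bench) while the jug is tipped beyond 70 degrees (angle between jug's own z axis and vertical above 1.22 rad and height (world z) of jug_lip above 0.19 m).
It fails at once if a bystander is shifted by more than 25 mm or knocked over (distance of any of beaker, plant_cup, reagent, dishes, scoop, tip_box from where it was at the start of the episode above 0.025 m or angle between any of beaker, plant_cup, reagent, dishes, scoop, tip_box's own z axis and vertical above 0.5 rad).
It also fails if it takes over 61 s, if anything falls off the work surface, if the arm or the gripper's body presses on something with over 40 N, if the wrist force passes 120 N, or if a joint passes its speed limit or range.

### The arm

A 7-joint arm with a two-finger parallel gripper is mounted at the origin on the work surface. World frame = base frame: x ahead of the robot, y to its left, z up, the work surface at z = 0. Lengths are in m, angles in rad, forces in N, time in s.
With the tool pointing down it reaches from about 0.4 to 0.9 m from the base axis. Payload 5.6 kg.
Tool frame: the origin (TCP) lies on the centre line of the jaws, within the pads' length; the fingertips stand env.tip_extent ahead of it and the grasp point (between the pads) lies 5 mm behind it (env.tip_extent is the distance from the TCP to the fingertips, in m); z points along the fingers, y is the line along which they close (so a half turn about z gives the same grasp; the last joint's range is limited). The gripper opens to 92 mm and grips with 3 to 60 N. Pads are 20 mm wide; open, the fingers measure 128 mm over their backs; the gripper's body (75 mm by 189 mm) begins 69 mm behind the grasp point.
Start: joints at [1.126, 0.468, -0.012, 1.603, 0.006, 1.071, -0.056], TCP at [0.254, -0.598, 0.208] pointing down, gripper open.
Joint ranges: [-2.53, 2.53], [-0.31, 2.02], [-1.57, 1.55], [0.28, 2.44], [-1.29, 4.43], [0.15, 1.84], [-2.92, 2.92]. Speed limits (rad/s): [2.57, 2.57, 3.14, 3.14, 3.14, 3.14, 3.14].

### API

Orientations are given as a unit quaternion [x, y, z, w].
In Python, from plant import env gives the robot as it stands. The module is installed in compiled form; this text tells all that it offers.
- The arm moves only by the shell command python3 -m handwheel 'ROWS' [FORCE]. ROWS is JSON, a list of rows, each a list of 7 numbers: the shift along the tool's x, y, z normalised to -1 to 1, where 1 is 0.02 m, then the turn, a rotation vector about the tool's x, y, z normalised to -1 to 1, where 1 is 8 degrees, then the closure, from -1 (fully open) to 1 (shut). In form: [[dx, dy, dz, rx, ry, rz, jaw], ...]. A call has 1 to 5 rows; each row shifts and turns the commanded pose from where the row before left it, along the tool's axes as they then stand; what a row does not reach is not made up. A row lasts 1/10 s, in which the tool goes at most 50 mm and 8.59 degrees, less where a joint would pass 70% of its speed; a pose out of reach is approached as far as the arm can. A call with a number of a shift or a turn outside -1 to 1 is refused whole. A call with a gripper value outside its range is refused whole. The fingers move at their own pace and stop on an object; FORCE is the grip in N (left out, the last holds). Time passes only in rows, so rows that do not move let the fingers close. It gives the time, the measured TCP pose, the force, the opening and the grip force at its end, in the units of the state.
- env.get_state(): the state, without advancing time (a new reading comes with each control period).
- env.get_image(name): name is "side" or "top"; returns (picture, depth): 420x560x3 uint8, blue, green, red; 420x560 float32, m along the optical axis (not along the pixel's ray), 0 where there is no reading.
- env.camera_params(name): a dict with "vfov" (degrees; the focal length in pixels is half the picture's height over the tangent of half this angle, whatever the lens; pixels are square), "cx", "cy" (the principal point, pixels), "rvec" (rotation vector, rad) and "tvec" (3), from world to camera coordinates, as OpenCV has them. Camera axes: x right, y down, z forward; pixel columns grow to the right and rows downward; lengths in m; the calibration is good to about 2 mm. A picture is of the moment at which its call begins. camera_params takes no time and is no camera call.
- env.sign_off(): hands the job in; it is judged then, once.
The state is a dict: "time": time; "joints": joint angles; "joint_velocities": joint speeds; "tau": joint torques, N m; "tcp_pos": TCP position; "tcp_rot": TCP orientation; "ft_force": force on the tool from outside, world axes, zero at the start; "ft_torque": the same for the moment, N m; "opening": opening from 0.0 (shut) to 1.0 (fully open); "gripper_force": force on a finger pad.
Only numpy, scipy, OpenCV 4.12 (cv2) and the standard library are available. Lean on these libraries where they do the work, as an engineer would, in place of code of your own. Each camera call takes 0.05 s, during which the arm holds its last target. There are 200 camera calls.

## Working session

There is one attempt and no reset: what is moved stays moved. The work goes in short steps, Python scripts to look and compute and a shell command to move; the robot and the scene stay as the last step left them, time stands still between calls to the robot, and variables do not carry over. Pictures are saved under pics/ and viewed, at most 10 in all, crops included, and the job is handed in when it is done.

```bash
mkdir -p pics
cat > h.py <<'E'
import numpy as np,cv2
from plant import env
from scipy.spatial.transform import Rotation as R
def cam(n):
    p=env.camera_params(n); f=210/np.tan(np.radians(p["vfov"])/2)
    return f,p["cx"],p["cy"],R.from_rotvec(np.ravel(p["rvec"])).as_matrix(),np.ravel(p["tvec"])
def world(n,u,v,d):
    f,cx,cy,M,t=cam(n); u,v,d=map(np.asarray,(u,v,d))
    return (np.stack([(u-cx)/f*d,(v-cy)/f*d,d],-1)-t)@M
def plane(n,u,v,z):
    f,cx,cy,M,t=cam(n); o=-M.T@t; r=M.T@np.array([(u-cx)/f,(v-cy)/f,1])
    return o+r*(z-o[2])/r[2]
def cloud(n,dep):
    v,u=np.mgrid[:420,:560]; return world(n,u,v,dep)
E
python3 - <<'E'
from h import *
for n in("top","side"):
    im,d=env.get_image(n); cv2.imwrite(f"pics/{n}0.png",im); np.save(n+"0.npy",d)
    print(n,{k:np.round(v,3) for k,v in env.camera_params(n).items()})
s=env.get_state();print(s["time"],s["tcp_pos"],R.from_quat(s["tcp_rot"]).as_matrix().round(3),env.tip_extent)
E
```

```text
top {'vfov': np.float64(56.755), 'cx': np.float64(280.687), 'cy': np.float64(214.611), 'rvec': array([ 2.107, -2.15 ,  0.122]), 'tvec': array([-0.033,  0.567,  0.994])}
side {'vfov': np.float64(42.112), 'cx': np.float64(273.068), 'cy': np.float64(218.575), 'rvec': array([ 0.705, -2.496,  1.266]), 'tvec': array([0.432, 0.287, 1.4  ])}
0.1 [ 0.2539275  -0.59775367  0.20673038] [[ 0.92   0.391 -0.001]
 [ 0.391 -0.92   0.001]
 [-0.    -0.002 -1.   ]] 0.014
```

View pics/top0.png

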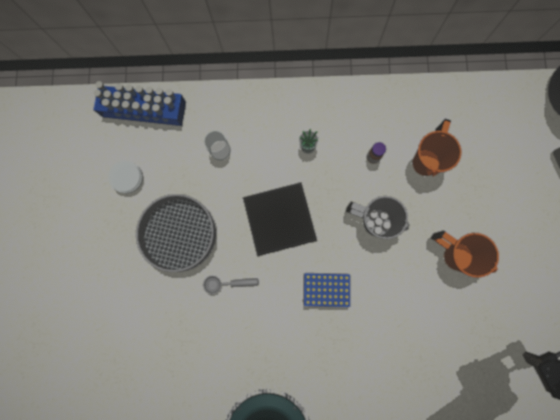

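View pics/side0.png

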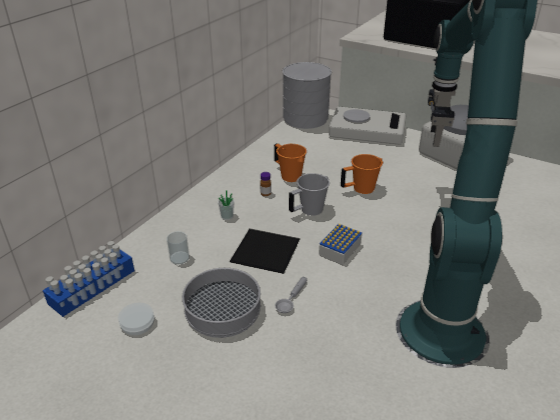

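The top view shows the steel jug at (383,220), with its handle at (352,208) and lip at (407,228). The sieve is at (177,233) and the mat at (280,219). Bystanders: beaker (218,147), plant (308,140), reagent (377,152), dishes (127,180), scoop (230,284) and tip box (327,290).

Candidates for the jug: steel jug with six white pieces (383,220), orange jugs (440,152) and (472,254), and the beaker (218,147), which has no handle. I choose the steel one.

Run:
```python
from h import *
im=cv2.imread("pics/top0.png"); d=np.load("top0.npy"); P=cloud("top",d); P[d==0]=np.nan
cv2.imwrite("pics/jug.png",cv2.resize(im[185:255,335:425],None,fx=6,fy=6,interpolation=cv2.INTER_CUBIC))
def circ(n,u0,u1,v0,v1,z0,z1):
    Q=P[v0:v1,u0:u1].reshape(-1,3); Q=Q[(Q[:,2]>z0)&(Q[:,2]<z1)]
    c,r=cv2.minEnclosingCircle(Q[:,:2].astype(np.float32)*1000); print(n,len(Q),np.round(c,1),round(r,1),"med",np.nanmedian(Q,0).round(3))
    return Q
circ("sieve",130,225,185,280,.052,.072)
circ("jug rim",365,415,190,245,.1,.125)
hb=circ("handle",340,362,195,222,.088,.11)
print("table z",np.nanmedian(P[320:380,100:200,2]))
hsv=cv2.cvtColor(im,cv2.COLOR_BGR2HSV)
m=np.zeros((420,560),np.uint8); m[175:262,235:325]=(hsv[175:262,235:325,2]<60)*255
c=max(cv2.findContours(m,0,2)[0],key=cv2.contourArea)
(cx,cy),wh,a=cv2.minAreaRect(c); b=cv2.boxPoints(((cx,cy),wh,a))
print("mat",plane("top",cx,cy,.004).round(4),[plane("top",*q,.004)[:2].round(3).tolist() for q in b])
m=np.zeros((420,560),np.uint8); m[195:222,340:362]=(hsv[195:222,340:362,2]<60)*255
M=cv2.moments(m,True); print("handle px",M["m00"],M["m10"]/M["m00"],M["m01"]/M["m00"],plane("top",M["m10"]/M["m00"],M["m01"]/M["m00"],.085))
# bystanders
for n,u,v,z in(("beaker",218,147,.08),("plant",308,140,.09),("reagent",378,149,.08),("dishes",127,180,.032),("box",327,290,.053),("o1",440,152,.11),("o2",472,254,.11),("o2handle",437,237,.1),("o1handle",444,127,.1),("jug handle",352,208,.1),("lip",407,227,.11)): print(n,plane("top",u,v,z).round(3),P[v,u].round(3))
```

```text
sieve 687 [524.7 234.9] 103.0 med [0.527 0.261 0.063]
jug rim 359 [ 545.5 -307.4] 57.1 med [ 0.549 -0.32   0.109]
handle 95 [ 573.7 -232.9] 17.9 med [ 0.575 -0.232  0.1  ]
table z 0.000648761662802448
mat [ 0.5604 -0.0388  0.004 ] [[0.621, 0.061], [0.66, -0.1], [0.501, -0.136], [0.463, 0.021]]
handle px 17.0 348.5882352941176 208.11764705882354 [ 0.57290563 -0.21851424  0.085     ]
beaker [0.746 0.117 0.08 ] [0.771 0.132 0.006]
plant [ 0.754 -0.12   0.09 ] [ 0.772 -0.123  0.039]
reagent [ 0.728 -0.302  0.08 ] [ 0.729 -0.303  0.077]
dishes [0.675 0.379 0.032] [0.674 0.378 0.035]
box [ 0.368 -0.159  0.053] [ 0.368 -0.16   0.048]
o1 [ 0.706 -0.449  0.11 ] [ 0.731 -0.481  0.028]
o2 [ 0.45  -0.505  0.11 ] [ 0.454 -0.549  0.011]
o2handle [ 0.494 -0.429  0.1  ] [ 0.496 -0.437  0.077]
o1handle [ 0.775 -0.468  0.1  ] [ 0.775 -0.468  0.1  ]
jug handle [ 0.571 -0.225  0.1  ] [ 0.571 -0.225  0.099]
lip [ 0.519 -0.355  0.11 ] [ 0.519 -0.357  0.104]
```

View pics/jug.png

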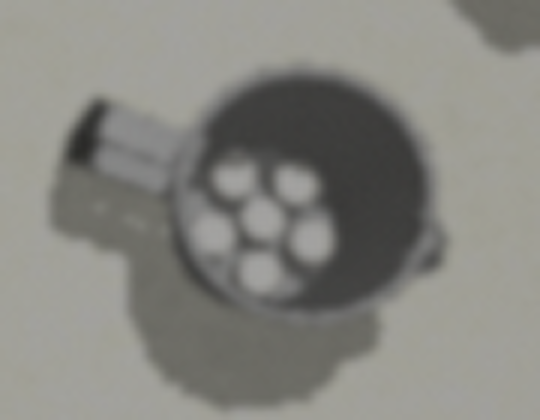

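The crop confirms a steel jug holding six white cylinders. The handle's black bar is on the left at crop (85,130) and the lip at crop (438,250). Handle to lip measures 140 mm, which matches 88+52. First I'll raise the tool and yaw it, then cross above everything.

```bash
python3 -m handwheel '[[0,0,-0.5,0,0,-1,-1],[0,0,-0.5,0,0,-1,-1],[0,0,-0.5,0,0,-1,-1],[0,0,-0.5,0,0,-1,-1],[0,0,-0.5,0,0,-1,-1]]'
python3 -m handwheel '[[0.9,0.3,0,0,0,-0.55,-1],[0.9,0.3,0,0,0,0,-1],[0.9,0.3,0,0,0,0,-1],[0.9,0.3,0,0,0,0,-1],[0.9,0.3,0,0,0,0,-1]]'
python3 -m handwheel '[[0.9,0.3,0,0,0,0,-1],[0.9,0.3,0,0,0,0,-1],[0.9,0.3,0,0,0,0,-1],[0.9,0.3,0,0,0,0,-1],[0.9,0.3,0,0,0,0,-1]]'
python3 - <<'E'
from h import *
im=cv2.imread("pics/top0.png")
A=plane("top",335+303/6,185+190/6,.11); H=plane("top",335+(90)/6,185+133/6,.099); L=plane("top",335+436/6,185+248/6,.11)
print("axis",A,"handle",H,"lip",L)
P=cloud("top",np.load("top0.npy")); Q=P[190:245,335:420].reshape(-1,3); 
q=Q[(Q[:,2]>.09)&(Q[:,2]<.12)]; a=A[:2]; 
r=np.linalg.norm(q[:,:2]-a,axis=1); rim=q[(r<.056)&(q[:,2]>.103)]
# algebraic circle fit
M=np.c_[2*rim[:,:2],np.ones(len(rim))]; s=np.linalg.lstsq(M,(rim[:,:2]**2).sum(1),rcond=None)[0]; print("fit",s[:2],np.sqrt(s[2]+s[:2]@s[:2]))
h=q[r>.062]; h=h[h[:,1]>-.27]; print("arm+bar",len(h),h.mean(0)); d=h.mean(0)[:2]-s[:2]; print("az handle",np.degrees(np.arctan2(d[1],d[0])), np.degrees(np.arctan2(*(H-L)[[1,0]])))
print(env.get_state()["joints"])
E
```

```text
time: 0.6
tcp_pos: [0.254, -0.598, 0.2574]
tcp_rot: [0.851, 0.525, 0.0, -0.001]
ft_force: [-1.2, 0.1, 0.3]
opening: 0.997
gripper_force: 0.0
time: 1.1
tcp_pos: [0.3187, -0.5258, 0.2572]
tcp_rot: [0.832, 0.555, 0.0, -0.0]
ft_force: [0.2, 0.0, 0.2]
opening: 1.002
gripper_force: 0.0
time: 1.6
tcp_pos: [0.3808, -0.4541, 0.2572]
tcp_rot: [0.832, 0.555, -0.0, -0.0]
ft_force: [-0.4, -0.8, 0.0]
opening: 1.002
gripper_force: 0.0
axis [ 0.54541502 -0.30423719  0.11      ] handle [ 0.57295295 -0.22011971  0.099     ] lip [ 0.52033939 -0.35658229  0.11      ]
fit [ 0.54481392 -0.30370304] 0.05107992574171047
arm+bar 89 [ 0.57546076 -0.23186655  0.09957147]
az handle 66.89596290670792 68.91570302717571
[ 1.00881023  0.34214875 -0.24434493  1.68143295  0.08980228  1.1298209
  0.34519689]
```

```bash
for i in 1 2 3; do :; done
python3 -m handwheel '[[1,0.25,0,0,0,0,-1],[1,0.25,0,0,0,0,-1],[1,0.25,0,0,0,0,-1],[1,0.25,0,0,0,0,-1],[1,0.25,0,0,0,0,-1]]' | head -1
python3 -m handwheel '[[1,0.25,0,0,0,0,-1],[1,0.25,0,0,0,0,-1],[1,0.25,0,0,0,0,-1],[1,0.25,0,0,0,0,-1],[1,0.25,0,0,0,0,-1]]' | head -1
python3 -m handwheel '[[1,0.25,0,0,0,0,-1],[1,0.25,0,0,0,0,-1],[1,0.25,0,0,0,0,-1],[1,0.25,0,0,0,0,-1],[1,0.25,0,0,0,0,-1]]' | head -1
python3 -m handwheel '[[1,0.25,0,0,0,0,-1],[1,0.25,0,0,0,0,-1],[1,0.25,0,0,0,0,-1],[0,0,0,0,-1,0,-1],[0,0,0,0,-1,0,-1]]' | head -3
python3 -m handwheel '[[0,0,0,0,-1,0,-1],[0,0,0,0,-1,0,-1],[0,0,0,0,-1,0,-1],[0,0,0,0,-1,0,-1],[0,0,0,0,-0.25,0,-1]]'
cat >> h.py <<'E'
def to(target,say=True):
    s=env.get_state(); M=R.from_quat(s["tcp_rot"]).as_matrix()
    print("t",s["time"],"pos",s["tcp_pos"].round(4) if hasattr(s["tcp_pos"],"round") else s["tcp_pos"],"axes",M.T.round(3).tolist())
    print("q",np.round(s["joints"],2),"delta units",(M.T@(np.array(target)-s["tcp_pos"])/.02).round(2))
E
python3 -c "
from h import *
to([.605,-.154,.128])"
```

```text
time: 2.1
time: 2.6
time: 3.1
time: 3.6
tcp_pos: [0.6011, -0.1583, 0.2583]
tcp_rot: [0.824, 0.548, -0.117, 0.08]
time: 4.1
tcp_pos: [0.601, -0.1534, 0.2541]
tcp_rot: [0.751, 0.506, -0.353, 0.235]
ft_force: [-0.1, 0.8, -1.2]
opening: 1.0
gripper_force: 0.0
t 4.1 pos [ 0.601  -0.1534  0.2541] axes [[0.239, 0.594, -0.768], [0.926, -0.378, -0.005], [-0.293, -0.71, -0.641]]
q [-0.04  0.64 -0.19  1.5   0.79  1.63 -0.83] delta units [4.87 0.22 4.  ]
```

```bash
python3 -m handwheel '[[0.97,0.04,0.8,0,0,0,-1],[0.97,0.04,0.8,0,0,0,-1],[0.97,0.04,0.8,0,0,0,-1],[0.97,0.04,0.8,0,0,0,-1],[0.97,0.04,0.8,0,0,0,-1]]' | sed -n 2p
python3 -m handwheel '[[0,0,0.7,0,0,0,-1],[0,0,0.7,0,0,0,-1],[0,0,0.7,0,0,0,-1],[0,0,0.7,0,0,0,-1],[0,0,0,0,0,0,-1]]'
python3 - <<'E'
from h import *
to([.5755,-.225,.064])
a,_=env.get_image("top"); b,_=env.get_image("side")
c=np.hstack([cv2.resize(a[160:260,320:430],(440,400)),cv2.resize(b[150:240,250:349],(440,400))]); cv2.imwrite("pics/pre.png",cv2.resize(c,(800,364)))
E
```

```text
tcp_pos: [0.6041, -0.1611, 0.1299]
time: 5.1
tcp_pos: [0.5871, -0.2012, 0.0955]
tcp_rot: [0.754, 0.502, -0.353, 0.234]
ft_force: [-0.3, 0.2, 0.6]
opening: 0.999
gripper_force: 0.0
t 5.1 pos [ 0.5871 -0.2012  0.0955] axes [[0.248, 0.592, -0.767], [0.922, -0.387, -0.001], [-0.297, -0.707, -0.641]]
q [ 0.    0.82 -0.16  1.61  0.85  1.39 -0.99] delta units [ 0.36 -0.07  2.02]
```

View pics/pre.png

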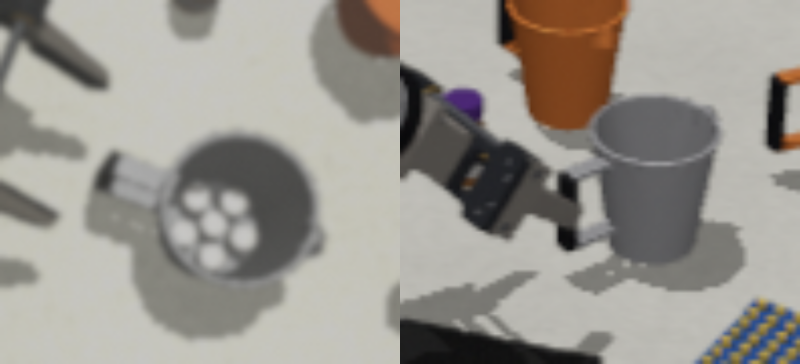

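The fingertips, at crop (107,85) and (57,217), straddle the bar at (108,172). The bar sits about 6 mm toward tool −y, so I'll correct for that, advance and close.

```bash
python3 -m handwheel '[[0.12,-0.12,0.7,0,0,0,-1],[0.12,-0.12,0.7,0,0,0,-1],[0.12,-0.1,0.6,0,0,0,-1],[0,0,0,0,0,0,-1],[0,0,0,0,0,0,0]]' 60
python3 -m handwheel '[[0,0,0,0,0,0,1],[0,0,0,0,0,0,1],[0,0,0,0,0,0,1],[0,0,0,0,0,0,1],[0,0,0,0,0,0,1]]' 60
python3 -m handwheel '[[0,0,0,0,0,0,1],[0,0,0,0,0,0,1],[0,0,0,0,0,0,1],[0,0,0,0,0,0,1],[0,0,0,0,0,0,1]]' 60
python3 -c "
from h import *
to([.5755,-.225,.064])"
```

```text
time: 5.7
tcp_pos: [0.5721, -0.2201, 0.0642]
tcp_rot: [0.754, 0.503, -0.352, 0.234]
ft_force: [0.3, 0.4, -0.5]
opening: 0.937
gripper_force: 0.0
time: 6.2
tcp_pos: [0.5726, -0.2197, 0.0647]
tcp_rot: [0.754, 0.503, -0.351, 0.235]
ft_force: [0.2, 0.8, 0.5]
opening: 0.501
gripper_force: 0.0
time: 6.7
tcp_pos: [0.5725, -0.2198, 0.0646]
tcp_rot: [0.754, 0.503, -0.352, 0.235]
ft_force: [0.0, -0.3, 0.6]
opening: 0.131
gripper_force: 60.0
t 6.7 pos [ 0.5725 -0.2198  0.0646] axes [[0.247, 0.593, -0.766], [0.923, -0.384, 0.0], [-0.294, -0.707, -0.643]]
q [ 0.02  0.84 -0.14  1.65  0.88  1.33 -1.02] delta units [-0.09  0.24  0.16]
```

```bash
python3 -m handwheel '[[0,0,0,0,0,0,1],[0,0,0,0,0,0,1]]' 60 | tail -2
python3 - <<'E'
from h import *
a,_=env.get_image("top"); b,_=env.get_image("side")
c=np.hstack([cv2.resize(a[160:260,320:430],(440,400)),cv2.resize(b[150:240,250:349],(440,400))]); cv2.imwrite("pics/grip.png",cv2.resize(c,(800,364)))
E
```

```text
opening: 0.128
gripper_force: 60.0
```

View pics/grip.png

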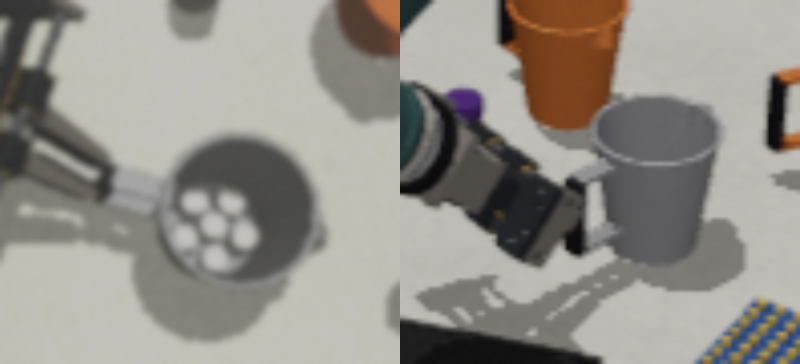

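The fingers close on the black bar at crop (105,180), and the jug hasn't moved. Next is a small test lift.

```bash
python3 -m handwheel '[[-0.2,0,-0.16,0,0,0,1],[-0.38,0,-0.32,0,0,0,1],[-0.38,0,-0.32,0,0,0,1],[-0.38,0,-0.32,0,0,0,1],[-0.38,0,-0.32,0,0,0,1]]' 60
python3 -m handwheel '[[-0.38,0,-0.32,0,0,0,1],[-0.38,0,-0.32,0,0,0,1],[-0.38,0,-0.32,0,0,0,1],[0,0,0,0,0,0,1],[0,0,0,0,0,0,1]]' 60
cat > look.py <<'E'
import sys; from h import *
# crops around a projected tcp in both views, plus joints
name=sys.argv[1]; to([0,0,0]) if len(sys.argv)<3 else to(eval(sys.argv[2]))
s=env.get_state(); c=[]
for n in("top","side"):
    im,d=env.get_image(n); np.save(n+"_d.npy",d); cv2.imwrite(n+"_i.png",im)
    f,cx,cy,M,t=cam(n); p=M@s["tcp_pos"]+t; u,v=int(cx+f*p[0]/p[2]),int(cy+f*p[1]/p[2]); print(n,"tcp px",u,v)
    u=min(max(u,90),470); v=min(max(v,90),330); print("crop origin",u-90,v-90); c.append(cv2.resize(im[v-90:v+90,u-90:u+90],(400,400)))
cv2.imwrite(f"pics/{name}.png",np.hstack(c))
E
python3 look.py lift
```

```text
time: 7.5
tcp_pos: [0.5726, -0.2201, 0.1109]
tcp_rot: [0.754, 0.503, -0.351, 0.235]
ft_force: [-0.5, -0.7, 0.4]
opening: 0.003
gripper_force: 0.0
time: 8.0
tcp_pos: [0.5725, -0.2198, 0.1394]
tcp_rot: [0.754, 0.503, -0.351, 0.235]
ft_force: [-0.4, -0.1, -0.5]
opening: 0.004
gripper_force: 0.0
t 8.0 pos [ 0.5725 -0.2198  0.1394] axes [[0.247, 0.594, -0.766], [0.923, -0.384, 0.0], [-0.294, -0.707, -0.643]]
q [ 0.03  0.73 -0.16  1.65  0.85  1.41 -0.94] delta units [  4.79 -30.65   5.12]
top tcp px 352 204
crop origin 262 114
side tcp px 292 183
crop origin 202 93
```

View pics/lift.png

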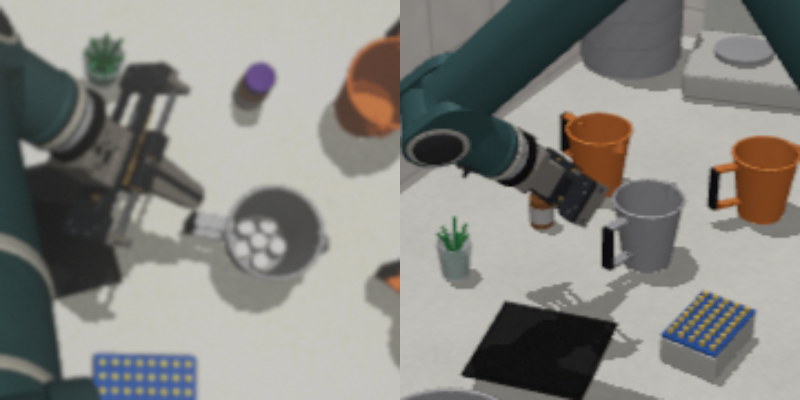

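The grip slipped and only caught the edge of the bar. The jug still stands, with its handle at about px (347,214). I'll remeasure the jug and check the fingertips against the TCP.

```bash
cat > jug.py <<'E'
from h import *
im=cv2.imread("top_i.png"); P=cloud("top",np.load("top_d.npy"))
W=P[195:250,340:420]; Q=W.reshape(-1,3); C=im[195:250,340:420].reshape(-1,3).max(1)
q=Q[(Q[:,2]>.09)&(Q[:,2]<.125)]; a=np.array([.545,-.304])
for _ in range(5):
    r=np.linalg.norm(q[:,:2]-a,axis=1); rim=q[(r<.055)&(r>.044)&(q[:,2]>.1)]
    s=np.linalg.lstsq(np.c_[2*rim[:,:2],np.ones(len(rim))],(rim[:,:2]**2).sum(1),rcond=None)[0]; a=s[:2]
print("axis",a,"r",np.sqrt(s[2]+a@a),"rim z",np.median(rim[:,2]))
r=np.linalg.norm(Q[:,:2]-a,axis=1); k=(r>.06)&(r<.105)&(Q[:,2]>.09)&(Q[:,2]<.108)&(Q[:,1]>a[1]+.03)
h=Q[k]; d=h.mean(0)[:2]-a; az=np.arctan2(d[1],d[0]); u=np.array([np.cos(az),np.sin(az)])
rr=(h[:,:2]-a)@u; lat=(h[:,:2]-a)@[-u[1],u[0]]; print("handle az",np.degrees(az),"n",len(h),"radial",rr.min(),rr.max(),"lat",lat.min(),lat.max())
dk=h[(rr>.078)]; print("bar pts",dk.mean(0),"grip",a+.088*u)
E
python3 jug.py
python3 - <<'E'
from h import *
s=env.get_state(); M=R.from_quat(s["tcp_rot"]).as_matrix()
for n in("top","side"):
    P=cloud(n,np.load(n+"_d.npy")).reshape(-1,3); q=(P-s["tcp_pos"])@M
    k=q[(abs(q[:,0])<.03)&(abs(q[:,1])<.03)&(q[:,2]>-.06)&(q[:,2]<.03)]
    print(n,len(k),"max z",np.sort(k[:,2])[-8:].round(4),"y range",k[:,1].min(),k[:,1].max(),"x",k[:,0].min(),k[:,0].max())
    t=k[k[:,2]>-.03]; print(np.median(t,0))
E
```

```text
axis [ 0.54180379 -0.30299574] r 0.05086370973972244 rim z 0.1092528374424333
handle az 77.3906324970576 n 92 radial 0.05974581296221001 0.0936561722065659 lat -0.007995384769190343 0.008049474339504193
bar pts [ 0.56037378 -0.21888248  0.09910891] grip [ 0.56101444 -0.2171182 ]
top 232 max z [0.0268 0.0274 0.0276 0.0284 0.0292 0.0292 0.0293 0.0297] y range -0.018578894932344645 0.01632478826224228 x -0.012291018137443634 0.029833672524154146
[-0.00837456 -0.0045529  -0.01786434]
side 10 max z [-0.0136 -0.0095  0.0245  0.0252  0.0276  0.0276  0.0294  0.0296] y range -0.022855193724411867 -0.008897670337020444 x -0.008345801985241368 0.029056608607146386
[ 0.02251028 -0.01581863  0.02482946]
```

Run:
```python
from h import *
s=env.get_state(); M=R.from_quat(s["tcp_rot"]).as_matrix()
for n in("top","side"):
    P=cloud(n,np.load(n+"_d.npy")).reshape(-1,3); q=(P-s["tcp_pos"])@M
    k=q[(P[:,2]>.112)&(abs(q[:,0])<.035)&(abs(q[:,1])<.04)&(q[:,2]>-.08)&(q[:,2]<.04)]
    print(n,len(k)); 
    for z in np.arange(-.08,.03,.01):
        t=k[(k[:,2]>=z)&(k[:,2]<z+.01)]
        if len(t): print(round(z,3),len(t),"x",t[:,0].min().round(4),t[:,0].max().round(4),"y",t[:,1].min().round(4),t[:,1].max().round(4))
```

```text
top 329
-0.08 60 x -0.0126 0.0042 y -0.0185 0.0184
-0.07 53 x -0.0131 0.0062 y -0.018 0.0171
-0.06 49 x -0.0119 0.0092 y -0.0167 0.0163
-0.05 47 x -0.0122 0.0075 y -0.016 0.0148
-0.04 44 x -0.0123 0.0046 y -0.0151 0.0145
-0.03 40 x -0.0117 0.0088 y -0.0141 0.0124
-0.02 33 x -0.011 0.0062 y -0.0134 0.0127
-0.01 3 x -0.0094 -0.007 y -0.0064 0.0088
side 4
-0.02 3 x -0.0083 0.0029 y -0.0158 -0.0153
-0.01 1 x -0.001 -0.001 y -0.0129 -0.0129
```

```bash
python3 -m handwheel '[[0,0,-1,0,0,0,-1],[0,0,-1,0,0,0,-1],[0,0,-1,0,0,0,-1],[0,0,0,-0.5,0,-0.42,-1],[0,0,0,-0.5,0,-0.42,-1]]' 60 | sed -n 2p
python3 -m handwheel '[[0,0,0,0,0,0,-1],[0,0,0,0,0,0,-1],[0,0,0,0,0,0,-1],[0,0,0,0,0,0,-1]]' 60
python3 - <<'E'
from h import *
print(env.tip_extent)
to([.574,-.157,.119])
s=env.get_state(); M=R.from_quat(s["tcp_rot"]).as_matrix()
for n in("top","side"):
    im,d=env.get_image(n); np.save(n+"_d.npy",d); cv2.imwrite(n+"_i.png",im)
    P=cloud(n,d).reshape(-1,3); q=(P-s["tcp_pos"])@M
    k=q[(P[:,2]>.06)&(abs(q[:,0])<.03)&(abs(q[:,1])<.07)&(q[:,2]>-.05)&(q[:,2]<.03)]
    print(n)
    for z in np.arange(-.05,.03,.01):
        t=k[(k[:,2]>=z)&(k[:,2]<z+.01)]
        if len(t): print(round(z,3),len(t),"x",t[:,0].min().round(4),t[:,0].max().round(4),"y",np.sort(t[:,1])[[0,-1]].round(4), "inner",t[t[:,1]<0][:,1].max(initial=-1),t[t[:,1]>0][:,1].min(initial=1))
E
python3 jug.py
```

```text
tcp_pos: [0.5908, -0.1766, 0.1772]
time: 9.0
tcp_pos: [0.5904, -0.1779, 0.1776]
tcp_rot: [0.705, 0.569, -0.329, 0.265]
ft_force: [-0.1, -0.4, -0.3]
opening: 0.765
gripper_force: 0.0
0.014
t 9.0 pos [ 0.5904 -0.1779  0.1776] axes [[0.136, 0.628, -0.766], [0.977, -0.212, 0.0], [-0.162, -0.749, -0.643]]
q [-0.02  0.65 -0.2   1.69  0.91  1.4  -0.87] delta units [ 2.79 -1.02  1.23]
top
-0.05 63 x -0.0122 0.0106 y [-0.0506  0.0505] inner -0.035053440799941715 0.03509352313164265
-0.04 50 x -0.0109 0.0085 y [-0.0493  0.0489] inner -0.034732126389376373 0.03468180069171175
-0.03 57 x -0.0111 0.0096 y [-0.0491  0.0478] inner -0.035072303581196146 0.03484735889566772
-0.02 43 x -0.0104 0.0086 y [-0.0481  0.0489] inner -0.03492775102501829 0.03480159474770285
-0.01 6 x -0.0095 0.0122 y [-0.0418  0.0387] inner -0.03702963192268338 0.036140898058150996
side
-0.05 8 x -0.01 0.0097 y [-0.0579 -0.0508] inner -0.05077517054295576 1.0
-0.04 11 x -0.0087 0.0085 y [-0.0555 -0.0495] inner -0.04954527516768884 1.0
-0.03 12 x -0.01 0.0046 y [-0.0562 -0.0491] inner -0.04914442269010874 1.0
-0.02 11 x -0.0086 0.0087 y [-0.0538  0.04  ] inner -0.0496376339101153 0.033806037464700796
-0.01 1 x 0.0076 0.0076 y [0.0411 0.0411] inner -1.0 0.041145718128798324
axis [ 0.54176112 -0.302986  ] r 0.050907579422729665 rim z 0.10916763016941478
handle az 77.44057110688266 n 91 radial 0.059995192149730224 0.09344072936902971 lat -0.008393249013402314 0.007976415454739129
bar pts [ 0.56049307 -0.21887761  0.09939179] grip [ 0.5608969  -0.21709175]
```

Both views put the real fingertips about 22 mm short of the stated extent, so I'll seat the grasp about 28 mm deeper.

```bash
python3 -m handwheel '[[0.7,-0.22,0,0,0,0,-1],[0.7,-0.22,0,0,0,0,-1],[0.7,-0.22,0,0,0,0,-1],[0.7,-0.22,0,0,0,0,-1],[0,0,0,0,0,0,-1]]' 60 | sed -n 2p
python3 -c "
from h import *
to([.5565,-.239,.052])"
```

```text
tcp_pos: [0.5796, -0.136, 0.1326]
t 9.6 pos [ 0.5796 -0.136   0.1326] axes [[0.13, 0.63, -0.766], [0.978, -0.207, -0.004], [-0.161, -0.749, -0.643]]
q [-0.08  0.71 -0.22  1.72  0.9   1.39 -0.97] delta units [-0.31 -0.05  6.63]
```

```bash
python3 -m handwheel '[[-0.1,0,0.9,0,0,0,-1],[-0.1,0,0.9,0,0,0,-1],[-0.1,-0.05,0.9,0,0,0,-1],[0,0,0.9,0,0,0,-1],[0,0,0.9,0,0,0,-1]]' 60 | sed -n '2p;4p'
python3 -m handwheel '[[0,0,0.9,0,0,0,-1],[0,0,0.7,0,0,0,-1],[0,0,0.5,0,0,0,-1],[0,0,0,0,0,0,-1],[0,0,0,0,0,0,0]]' 60 | sed -n '2p;4p'
python3 -m handwheel '[[0,0,0,0,0,0,1],[0,0,0,0,0,0,1],[0,0,0,0,0,0,1],[0,0,0,0,0,0,1],[0,0,0,0,0,0,1]]' 60 | sed -n '4,6p'
python3 -m handwheel '[[0,0,0,0,0,0,1],[0,0,0,0,0,0,1],[0,0,0,0,0,0,1],[0,0,0,0,0,0,1],[0,0,0,0,0,0,1]]' 60
python3 -c "
from h import *
to([.5565,-.239,.052])"
```

```text
tcp_pos: [0.5634, -0.2116, 0.0809]
ft_force: [0.5, 0.4, -0.1]
tcp_pos: [0.5577, -0.2405, 0.0547]
ft_force: [0.7, -0.4, -0.1]
ft_force: [0.6, -0.3, -1.0]
opening: 0.498
gripper_force: 0.0
time: 11.6
tcp_pos: [0.5573, -0.2409, 0.0547]
tcp_rot: [0.705, 0.569, -0.329, 0.265]
ft_force: [-0.8, 0.9, 0.1]
opening: 0.189
gripper_force: 60.0
t 11.6 pos [ 0.5573 -0.2409  0.0547] axes [[0.135, 0.628, -0.766], [0.978, -0.21, -0.0], [-0.161, -0.749, -0.643]]
q [ 0.03  0.79 -0.14  1.81  1.03  1.19 -1.03] delta units [ 0.16 -0.06  0.02]
```

Opening 0.189 × 92 mm = 17.4 mm, so it now has a full grip on the 18 mm bar. Lifting slowly.

```bash
python3 -m handwheel '[[-0.1,0,-0.08,0,0,0,1],[-0.2,0,-0.16,0,0,0,1],[-0.2,0,-0.16,0,0,0,1],[-0.2,0,-0.16,0,0,0,1],[-0.3,0,-0.25,0,0,0,1]]' 60 | tail -3
python3 -m handwheel '[[-0.38,0,-0.32,0,0,0,1],[-0.38,0,-0.32,0,0,0,1],[-0.38,0,-0.32,0,0,0,1],[-0.2,0,-0.16,0,0,0,1],[0,0,0,0,0,0,1]]' 60
python3 look.py lift2
```

```text
ft_force: [-0.4, -0.2, -3.5]
opening: 0.192
gripper_force: 60.0
time: 12.6
tcp_pos: [0.5578, -0.2415, 0.1165]
tcp_rot: [0.705, 0.569, -0.328, 0.266]
ft_force: [0.3, 0.2, -3.2]
opening: 0.188
gripper_force: 60.0
t 12.6 pos [ 0.5578 -0.2415  0.1165] axes [[0.137, 0.628, -0.766], [0.978, -0.21, 0.002], [-0.16, -0.749, -0.643]]
q [ 0.05  0.69 -0.16  1.81  1.    1.24 -0.94] delta units [  8.24 -29.82  -0.84]
top tcp px 360 211
crop origin 270 121
side tcp px 299 187
crop origin 209 97
```

View pics/lift2.png

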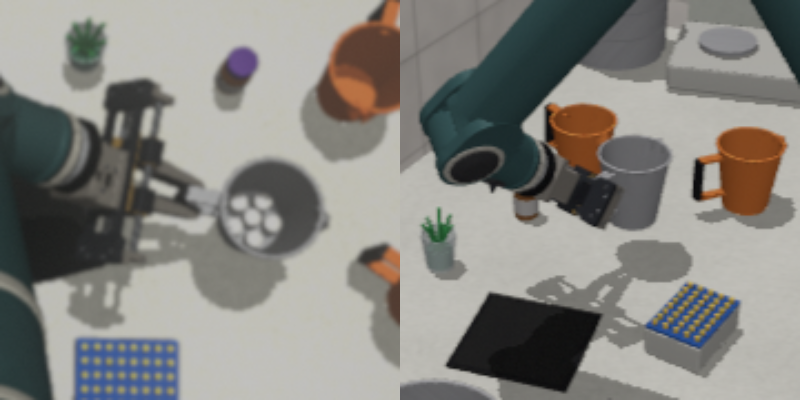

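The lift worked: the jug hangs upright with its full weight of 3.3 N. Next I raise it, carry it toward +y and pre-tip it on the way.

```bash
cat >> h.py <<'E'
def jug(a0=50,sag=0):
    s=env.get_state(); M=R.from_quat(s["tcp_rot"]).as_matrix(); a=np.radians(a0)
    x=M@[-np.cos(a),0,np.sin(a)]; z=M@[-np.sin(a),0,-np.cos(a)]; g=s["tcp_pos"]+M@[0,0,-.028]; o=g+.088*x-.073*z
    lip=o+.052*x+.11*z
    print("tip deg",np.degrees(np.arccos(z[2])).round(1),"origin",o.round(3),"lip",lip.round(3),"grip",g.round(3),"lip az",np.degrees(np.arctan2(x[1],x[0])).round(1),"toolaxes",M.T.round(3).tolist(),"q",np.round(s["joints"],2))
E
python3 -m handwheel '[[-0.5,0,-0.4,0,0,0,1],[-0.79,0,-0.66,0,0,0,1],[-0.79,0,-0.66,0,0,0,1],[-0.79,0,-0.66,0,0,0,1],[-0.79,0,-0.66,0,0,0,1]]' 60 | head -1
python3 -m handwheel '[[-0.79,0,-0.66,0,0,0,1],[0.3,-0.1,-0.38,0,0,0,1],[0.63,-0.21,-0.75,0,0,0,1],[0.63,-0.21,-0.75,0,0,0,1],[0.63,-0.21,-0.75,0,0,0,1]]' 60 | sed -n 2p
python3 -m handwheel '[[0.63,-0.21,-0.75,0,0,0,1],[0.63,-0.21,-0.75,0,0,0,1],[0.63,-0.21,-0.75,0,0,0,1],[0.63,-0.21,-0.75,0,0,0,1],[0.63,-0.21,-0.75,0,0,0,1]]' 60 | sed -n 2p
python3 -m handwheel '[[0,0,0,0,0.5,0,1],[0,0,0,0,0.8,0,1],[0,0,0,0,0.8,0,1],[0,0,0,0,0.8,0,1],[0,0,0,0,0.8,0,1]]' 60
python3 -c "
from h import *
jug()"
```

```text
time: 13.2
tcp_pos: [0.557, -0.1689, 0.23]
tcp_pos: [0.5574, -0.07, 0.2313]
time: 14.7
tcp_pos: [0.5574, -0.0709, 0.232]
tcp_rot: [0.766, 0.619, -0.136, 0.11]
ft_force: [0.5, 0.6, -3.2]
opening: 0.187
gripper_force: 60.0
tip deg 29.8 origin [ 0.551 -0.101  0.151] lip [ 0.53  -0.198  0.221] grip [ 0.559 -0.061  0.258] lip az -102.1 toolaxes [[0.197, 0.918, -0.345], [0.978, -0.21, 0.0], [-0.072, -0.338, -0.939]] q [ 0.16  0.38 -0.37  1.75  0.49  1.22 -0.62]
```

```bash
python3 -m handwheel '[[0.5,-0.16,-0.18,0,0,0,1],[0.92,-0.31,-0.34,0,0,0,1],[0.92,-0.31,-0.34,0,0,0,1],[0.92,-0.31,-0.34,0,0,0,1],[0.92,-0.31,-0.34,0,0,0,1]]' 60 | sed -n 2p
python3 -m handwheel '[[0.92,-0.31,-0.34,0,0,0,1],[0.92,-0.31,-0.34,0,0,0,1],[0.92,-0.31,-0.34,0,0,0,1],[0.92,-0.31,-0.34,0,0,0,1],[0.92,-0.31,-0.34,0,0,0,1]]' 60 | sed -n 2p
python3 -m handwheel '[[0.92,-0.31,-0.34,0,0,0,1],[0.92,-0.31,-0.34,0,0,0,1],[0.92,-0.31,-0.34,0,0,0,1],[0.92,-0.31,-0.34,0,0,0,1],[0.5,-0.16,-0.18,0,0,0,1]]' 60 
python3 -c "
from h import *
jug()"; python3 look.py over
```

```text
tcp_pos: [0.5481, 0.0228, 0.231]
tcp_pos: [0.5383, 0.1252, 0.2307]
time: 16.2
tcp_pos: [0.5298, 0.2195, 0.2304]
tcp_rot: [0.765, 0.619, -0.137, 0.111]
ft_force: [-0.0, -0.8, -2.8]
opening: 0.191
gripper_force: 60.0
tip deg 29.7 origin [0.523 0.19  0.15 ] lip [0.503 0.092 0.22 ] grip [0.532 0.229 0.257] lip az -102.0 toolaxes [[0.195, 0.917, -0.348], [0.978, -0.208, -0.001], [-0.073, -0.34, -0.938]] q [-0.25  0.51 -0.48  1.58  0.45  1.41 -1.06]
t 16.2 pos [0.5298 0.2195 0.2304] axes [[0.195, 0.917, -0.348], [0.978, -0.208, -0.001], [-0.073, -0.34, -0.938]]
q [-0.25  0.51 -0.48  1.58  0.45  1.41 -1.06] delta units [-11.22 -23.62  16.47]
top tcp px 157 221
crop origin 67 131
side tcp px 217 238
crop origin 127 148
```

View pics/over.png

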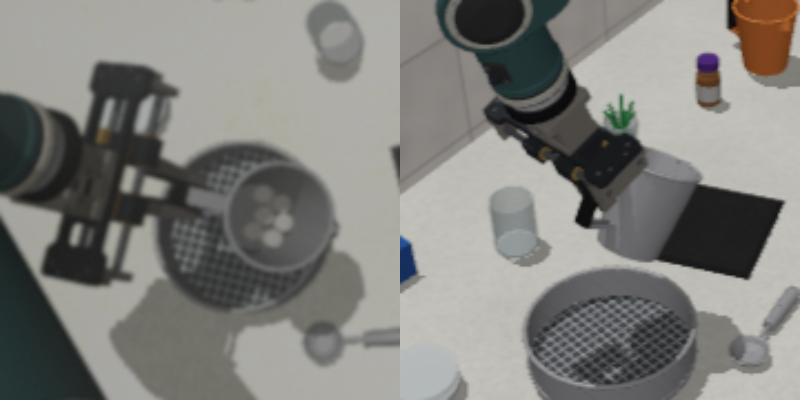

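The jug, at crop (280,215), hangs over the sieve, centred at crop (245,225). Tipping it slowly in place.

```bash
python3 -m handwheel '[[0.12,0,0,0,0.5,0,1],[0.12,0,0,0,0.5,0,1],[0.12,0,0,0,0.5,0,1],[0.12,0,0,0,0.5,0,1],[0.12,0,0,0,0.5,0,1]]' 60 | sed -n 4p
python3 -m handwheel '[[0.12,0,0,0,0.5,0,1],[0.12,0,0,0,0.5,0,1],[0.12,0,0,0,0.5,0,1],[0.12,0,0,0,0.5,0,1],[0.12,0,0,0,0.5,0,1]]' 60 | sed -n 4p
python3 -c "
from h import *
jug()"
```

```text
ft_force: [-1.3, -0.7, -3.0]
ft_force: [-0.1, 0.4, -3.8]
tip deg 69.6 origin [0.541 0.265 0.148] lip [0.516 0.147 0.138] grip [0.533 0.228 0.256] lip az -102.2 toolaxes [[0.199, 0.921, 0.335], [0.977, -0.211, 0.0], [0.071, 0.327, -0.942]] q [ 0.27  0.35 -0.7   1.87 -0.08  0.81 -0.54]
```

```bash
python3 -m handwheel '[[0.1,0,0.08,0,0.5,0,1],[0.1,0,0.08,0,0.5,0,1],[0.1,0,0.08,0,0.5,0,1],[0.1,0,0.08,0,0.5,0,1],[0.1,0,0.08,0,0.5,0,1]]' 60 | sed -n 4p
python3 -c "
from h import *
jug()"; python3 look.py tip90
```

```text
ft_force: [0.5, 1.3, -4.7]
tip deg 89.6 origin [0.549 0.303 0.16 ] lip [0.526 0.195 0.109] grip [0.534 0.232 0.248] lip az -95.8 toolaxes [[0.162, 0.754, 0.637], [0.978, -0.211, 0.001], [0.135, 0.622, -0.771]] q [ 0.62  0.46 -0.94  1.99 -0.45  0.61 -0.09]
t 17.8 pos [0.5379 0.2497 0.2266] axes [[0.162, 0.754, 0.637], [0.978, -0.211, 0.001], [0.135, 0.622, -0.771]]
q [ 0.62  0.46 -0.94  1.99 -0.45  0.61 -0.09] delta units [-20.98 -23.67  -2.66]
top tcp px 144 218
crop origin 54 128
side tcp px 207 245
crop origin 117 155
```

View pics/tip90.png

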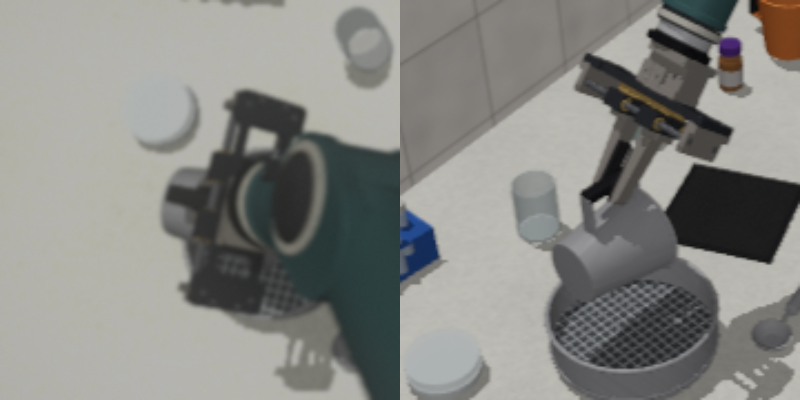

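The side view shows the jug about level, with its lip over the sieve and no pieces out yet. I'll go on past level while drawing the lip back toward the sieve's centre.

```bash
python3 -m handwheel '[[0.1,0,0.1,0,0.1,0,1],[0.15,0,0.14,0,0.2,0,1],[0.15,0,0.14,0,0.3,0,1],[0.15,0,0.15,0,0.3,0,1],[0.14,0,0.15,0,0.3,0,1]]' 60 | sed -n 4p
python3 -m handwheel '[[0.13,0,0.16,0,0.3,0,1],[0.13,0,0.16,0,0.3,0,1],[0.12,0,0.16,0,0.3,0,1],[0.12,0,0.17,0,0.3,0,1],[0.1,0,0.15,0,0.3,0,1]]' 60 | sed -n 4p
python3 -c "
from h import *
jug()"
python3 -m handwheel '[[0,0,0,0,0.3,0,1],[0,0,0,0,0.3,0,1],[0,0,0,0,0.3,0,1],[0,0,0,0,0.3,0,1],[0,0,0,0,0,0,1]]' 60 | sed -n 4p
python3 -c "
from h import *
jug()"; python3 look.py tip115
```

```text
ft_force: [0.4, -0.1, -3.2]
ft_force: [-0.4, 0.6, -1.9]
tip deg 111.3 origin [0.563 0.365 0.185] lip [0.545 0.283 0.097] grip [0.542 0.267 0.24 ] lip az 77.7 toolaxes [[0.1, 0.47, 0.877], [0.978, -0.21, 0.001], [0.185, 0.857, -0.481]] q [ 0.84  0.86 -1.22  2.06 -0.61  0.38  0.27]
ft_force: [-0.1, -0.5, -2.2]
tip deg 120.9 origin [0.564 0.369 0.197] lip [0.55  0.303 0.096] grip [0.542 0.264 0.235] lip az 78.0 toolaxes [[0.072, 0.32, 0.945], [0.977, -0.212, -0.003], [0.2, 0.923, -0.328]] q [ 0.91  1.1  -1.3   2.08 -0.61  0.32  0.41]
t 19.4 pos [0.5472 0.2899 0.2256] axes [[0.072, 0.32, 0.945], [0.977, -0.212, -0.003], [0.2, 0.923, -0.328]]
q [ 0.91  1.1  -1.3   2.08 -0.61  0.32  0.41] delta units [-17.27 -23.63 -15.15]
top tcp px 127 214
crop origin 37 124
side tcp px 194 253
crop origin 104 163
```

View pics/tip115.png

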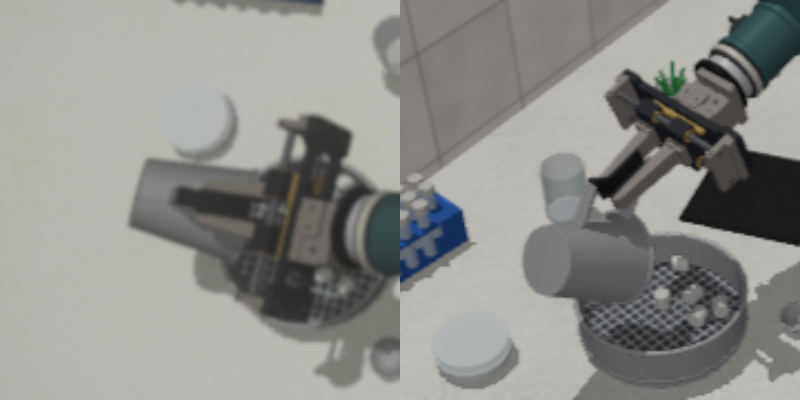

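The side view shows five or six white cylinders lying in the sieve, at crop (662–720, 262–318), with the jug's mouth above them. I'll shake gently, then count by mask.

```bash
python3 -m handwheel '[[0.3,0,0,0,0,0,1],[-0.3,0,0,0,0,0,1],[0.3,0,0,0,0,0,1],[-0.3,0,0,0,0,0,1],[0,0,0,0,0,0,1]]' 60 | sed -n 4p
cat > count.py <<'E'
from h import *
for n,sat,val in(("side",60,110),("top",60,105)):
    im,d=env.get_image(n); P=cloud(n,d); hsv=cv2.cvtColor(im,cv2.COLOR_BGR2HSV)
    rad=np.hypot(P[...,0]-.525,P[...,1]-.235)
    reg=(rad<.096)&(P[...,2]>.022)&(P[...,2]<.06)&(d>0)
    m=(reg&(hsv[...,1]<sat)&(hsv[...,2]>val)).astype(np.uint8)
    k,l,st,c=cv2.connectedComponentsWithStats(m)
    print(n,"reg px",reg.sum(),"val pct",np.percentile(hsv[...,2][reg],[50,75,90,97]))
    for i in range(1,k):
        if st[i,4]>=6: q=P[l==i]; print(" area",st[i,4],"px",c[i].round(1),"pos",np.median(q,0).round(3),"ext",np.ptp(q,0).round(3),"zmax",q[:,2].max().round(3),"val",hsv[...,2][l==i].max())
E
python3 count.py; python3 -c "
from h import *
print(np.mean([env.get_state()['ft_force']],0)); jug()"
```

```text
ft_force: [-0.4, 0.5, -1.8]
side reg px 450 val pct [110.5  124.75 157.2  173.53]
 area 42 px [229.7 281.1] pos [0.55  0.159 0.032] ext [0.021 0.017 0.017] zmax 0.041 val 194
 area 43 px [235.3 294.8] pos [0.505 0.198 0.034] ext [0.018 0.021 0.017] zmax 0.04 val 169
 area 48 px [221.3 296.3] pos [0.533 0.222 0.036] ext [0.02  0.024 0.019] zmax 0.043 val 176
 area 36 px [250.4 301.2] pos [0.458 0.193 0.032] ext [0.017 0.017 0.016] zmax 0.04 val 168
 area 45 px [240.3 305.5] pos [0.471 0.223 0.034] ext [0.017 0.021 0.016] zmax 0.041 val 173
top reg px 247 val pct [102.   122.5  155.   170.24]
 area 45 px [191.4 205.1] pos [0.599 0.197 0.037] ext [0.018 0.019 0.013] zmax 0.042 val 180
 area 38 px [182.4 251.4] pos [0.475 0.219 0.037] ext [0.013 0.019 0.01 ] zmax 0.042 val 171
 area 26 px [194.2 255.5] pos [0.463 0.187 0.038] ext [0.013 0.018 0.008] zmax 0.041 val 117
[ 0.1933989   0.71561446 -1.79196908]
tip deg 120.8 origin [0.563 0.37  0.197] lip [0.549 0.303 0.097] grip [0.541 0.264 0.236] lip az 77.9 toolaxes [[0.07, 0.322, 0.944], [0.978, -0.21, -0.0], [0.199, 0.923, -0.329]] q [ 0.91  1.09 -1.3   2.08 -0.61  0.32  0.41]
```

Six are accounted for: five in the side view, plus one at (0.599, 0.197) in the top view that the jug hides from the side. Untipping and heading to the mat.

```bash
python3 -m handwheel '[[0,0,0,0,-0.5,0,1],[0,0,0,0,-0.8,0,1],[0,0,0,0,-0.8,0,1],[0,0,0,0,-0.8,0,1],[0,0,0,0,-0.8,0,1]]' 60 | sed -n 4p
python3 -m handwheel '[[0,0,0,0,-0.8,0,1],[0,0,0,0,-0.8,0,1],[0,0,0,0,-0.8,0,1],[0,0,0,0,-0.8,0,1],[0,0,0,0,-0.8,0,1]]' 60 | sed -n 4p
python3 -m handwheel '[[0,0,0,0,-0.8,0,1],[0,0,0,0,-0.8,0,1],[0,0,0,0,-0.8,0,1],[0,0,0,0,-0.8,0,1],[0,0,0,0,0,0,1]]' 60 | sed -n 4p
python3 -c "
from h import *
jug()"; python3 count.py
```

```text
ft_force: [-0.1, 0.4, -3.4]
ft_force: [0.6, 0.6, -1.7]
ft_force: [-0.4, 0.7, -2.4]
tip deg 33.6 origin [0.538 0.271 0.142] lip [0.517 0.169 0.205] grip [0.545 0.303 0.251] lip az -101.9 toolaxes [[0.194, 0.939, -0.283], [0.979, -0.204, -0.005], [-0.063, -0.276, -0.959]] q [-0.4   0.56 -0.37  1.48  0.36  1.39 -1.06]
side reg px 635 val pct [107. 127. 156. 182.]
 area 47 px [230.  280.9] pos [0.55  0.157 0.032] ext [0.023 0.016 0.017] zmax 0.041 val 202
 area 38 px [207.1 284.9] pos [0.594 0.202 0.032] ext [0.028 0.013 0.018] zmax 0.04 val 179
 area 53 px [235.7 294.8] pos [0.504 0.196 0.034] ext [0.022 0.032 0.016] zmax 0.039 val 135
 area 56 px [221.6 296.4] pos [0.533 0.221 0.034] ext [0.031 0.025 0.021] zmax 0.043 val 184
 area 51 px [250.6 300.4] pos [0.458 0.191 0.033] ext [0.024 0.019 0.018] zmax 0.041 val 131
 area 44 px [240.2 305.6] pos [0.472 0.224 0.034] ext [0.016 0.021 0.018] zmax 0.041 val 130
top reg px 406 val pct [ 91.  102.  138.5 156. ]
 area 41 px [191.4 205.2] pos [0.599 0.197 0.038] ext [0.016 0.019 0.01 ] zmax 0.042 val 161
 area 43 px [206.5 221.2] pos [0.554 0.155 0.037] ext [0.021 0.017 0.013] zmax 0.042 val 162
```

All six pieces now show in the side view, 40 mm high at most and well inside the wall. Carrying the empty jug to the mat.

```bash
python3 -m handwheel '[[-0.45,0.16,0.13,0,0,0,1],[-0.9,0.33,0.26,0,0,0,1],[-0.9,0.33,0.26,0,0,0,1],[-0.9,0.33,0.26,0,0,0,1],[-0.9,0.33,0.26,0,0,0,1]]' 60 | sed -n 2p
python3 -m handwheel '[[-0.9,0.33,0.26,0,0,0,1],[-0.9,0.33,0.26,0,0,0,1],[-0.9,0.33,0.26,0,0,0,1],[-0.9,0.33,0.26,0,0,0,1],[-0.9,0.33,0.26,0,0,0,1]]' 60 | sed -n 2p
python3 -m handwheel '[[-0.9,0.33,0.26,0,0,0,1],[-0.9,0.33,0.26,0,0,0,1],[-0.9,0.33,0.26,0,0,0,1],[-0.45,0.16,0.13,0,0,0,1],[0,0,0,0,-0.6,0,1]]' 60 | sed -n 2p
python3 -m handwheel '[[0,0,0,0,-0.7,0,1],[0,0,0,0,-0.7,0,1],[0,0,0,0,-0.7,0,1],[0,0,0,0,-0.7,0,1],[0,0,0,0,-0.7,0,1]]' 60
cat > held.py <<'E'
from h import *
jug(); s=env.get_state()
im,d=env.get_image("top"); P=cloud("top",d); np.save("top_d.npy",d)
im,d2=env.get_image("side"); S=cloud("side",d2)
a=np.radians(50); M=R.from_quat(s["tcp_rot"]).as_matrix(); x=M@[-np.cos(a),0,np.sin(a)]; z=M@[-np.sin(a),0,-np.cos(a)]
o=s["tcp_pos"]+M@[0,0,-.028]+.088*x-.073*z
Q=np.vstack([P[(d>0)],S[d2>0]]); Q=Q[np.linalg.norm(Q-(o+.11*z),axis=1)<.066]
q=(Q-o)@np.c_[x,np.cross(z,x),z]; r=np.hypot(q[:,0],q[:,1])
k=(r>.046)&(r<.058)&(q[:,2]>.095)&(q[:,2]<.125)&(q[:,0]>-.045); rim=Q[k]
# top rim points: highest per angular bin
ang=np.arctan2(q[k,1],q[k,0]); b=(ang//.2).astype(int); top=np.array([rim[b==i][np.argmax(rim[b==i]@z)] for i in np.unique(b)])
c=top.mean(0); n=np.linalg.svd(top-c)[2][2]; n*=np.sign(n[2]); print("rim pts",len(rim),len(top),"normal",n.round(3),"tilt deg",np.degrees(np.arccos(n[2])).round(1),"toward lip deg",np.degrees(n@[x[0],x[1],0]).round(1),"rim z",top[:,2].min().round(3),top[:,2].max().round(3),"resid",np.std((top-c)@n).round(4))
E
python3 held.py
```

```text
tcp_pos: [0.558, 0.1984, 0.2278]
tcp_pos: [0.5702, 0.1016, 0.2277]
tcp_pos: [0.5792, 0.0281, 0.2294]
time: 23.7
tcp_pos: [0.5791, 0.0352, 0.228]
tcp_rot: [0.707, 0.572, -0.324, 0.262]
ft_force: [0.2, -0.0, -2.9]
opening: 0.189
gripper_force: 60.0
tip deg 0.7 origin [ 0.565 -0.029  0.172] lip [ 0.554 -0.081  0.282] grip [0.583 0.056 0.246] lip az -102.1 toolaxes [[0.136, 0.638, -0.758], [0.978, -0.209, 0.0], [-0.158, -0.742, -0.652]] q [-0.35  0.65 -0.18  1.55  0.7   1.63 -0.95]
rim pts 653 28 normal [ 0.004 -0.009  1.   ] tilt deg 0.6 toward lip deg 0.4 rim z 0.282 0.286 resid 0.0008
```

The camera shows the jug upright within 0.6° and its base about 0.173 m up over the mat. Lowering it.

```bash
python3 -m handwheel '[[0.3,-0.03,0.4,0,0,0,1],[0.5,-0.03,0.6,0,0,0,1],[0.55,-0.03,0.58,0,0,0,1],[0.55,-0.03,0.58,0,0,0,1],[0.55,-0.03,0.58,0,0,0,1]]' 60 | sed -n 2p
python3 -m handwheel '[[0.6,0,0.52,0,0,0,1],[0.6,0,0.52,0,0,0,1],[0.6,0,0.52,0,0,0,1],[0.4,0,0.34,0,0,0,1],[0,0,0,0,0,0,1]]' 60 
python3 held.py
```

```text
tcp_pos: [0.5735, 0.0248, 0.1538]
time: 24.8
tcp_pos: [0.573, 0.0254, 0.0952]
tcp_rot: [0.707, 0.572, -0.325, 0.261]
ft_force: [0.3, -0.2, -1.9]
opening: 0.189
gripper_force: 60.0
tip deg 0.7 origin [ 0.559 -0.039  0.039] lip [ 0.548 -0.091  0.149] grip [0.577 0.046 0.113] lip az -102.1 toolaxes [[0.135, 0.638, -0.758], [0.978, -0.21, -0.003], [-0.161, -0.741, -0.652]] q [-0.35  0.81 -0.17  1.62  0.73  1.46 -1.09]
rim pts 596 29 normal [0.017 0.013 1.   ] tilt deg 1.2 toward lip deg -1.0 rim z 0.135 0.153 resid 0.0031
```

```bash
python3 -m handwheel '[[0.3,0,0.26,0,0,0,1],[0.3,0,0.26,0,0,0,1],[0.25,0,0.2,0,0,0,1],[0.2,0,0.18,0,0,0,1],[0,0,0,0,0,0,1]]' 60 | sed -n '2p;4p'
python3 -m handwheel '[[0.08,0,0.07,0,0,0,1],[0.08,0,0.07,0,0,0,1],[0.08,0,0.07,0,0,0,1],[0,0,0,0,0,0,1],[0,0,0,0,0,0,1]]' 60 | sed -n '2p;4p'
python3 held.py
```

```text
tcp_pos: [0.5733, 0.0255, 0.0684]
ft_force: [-0.5, 0.4, -2.4]
tcp_pos: [0.5738, 0.0256, 0.063]
ft_force: [-0.1, 0.5, -1.5]
tip deg 0.8 origin [ 0.56  -0.039  0.007] lip [ 0.549 -0.091  0.116] grip [0.578 0.046 0.081] lip az -102.1 toolaxes [[0.137, 0.639, -0.757], [0.978, -0.21, -0.0], [-0.159, -0.74, -0.653]] q [-0.35  0.85 -0.16  1.61  0.74  1.42 -1.12]
rim pts 547 28 normal [ 0.003 -0.001  1.   ] tilt deg 0.2 toward lip deg -0.0 rim z 0.117 0.121 resid 0.001
```

```bash
python3 -m handwheel '[[0.06,0,0.05,0,0,0,1],[0.06,0,0.05,0,0,0,1],[0,0,0,0,0,0,1],[0,0,0,0,0,0,1]]' 60 | sed -n '2p;4p'
python3 -m handwheel '[[0.06,0,0.05,0,0,0,1],[0.04,0,0.03,0,0,0,1],[0,0,0,0,0,0,1],[0,0,0,0,0,0,1]]' 60 | sed -n '2p;4p'
python3 held.py
```

```text
tcp_pos: [0.5739, 0.0255, 0.0602]
ft_force: [1.2, -0.3, 0.9]
tcp_pos: [0.5742, 0.0259, 0.0586]
ft_force: [0.9, 2.8, 6.2]
tip deg 0.7 origin [ 0.56  -0.038  0.003] lip [ 0.549 -0.091  0.112] grip [0.579 0.047 0.077] lip az -102.1 toolaxes [[0.138, 0.638, -0.758], [0.978, -0.21, 0.001], [-0.158, -0.741, -0.652]] q [-0.35  0.86 -0.16  1.61  0.75  1.41 -1.12]
rim pts 560 28 normal [0.001 0.024 1.   ] tilt deg 1.4 toward lip deg -1.4 rim z 0.106 0.118 resid 0.002
```

The jug rests on the mat with about 6 N of support force. I'll ease the grip, open and back out along the tool axis.

```bash
python3 -m handwheel '[[-0.03,0,-0.03,0,0,0,1],[0,0,0,0,0,0,1],[0,0,0,0,0,0,1]]' 10 | sed -n '4,6p'
python3 -m handwheel '[[0,0,0,0,0,0,0],[0,0,0,0,0,0,-1],[0,0,0,0,0,0,-1],[0,0,0,0,0,0,-1],[0,0,0,0,0,0,-1]]' | sed -n '4,6p'
python3 -m handwheel '[[0,0,0,0,0,0,-1],[0,0,0,0,0,0,-1],[0,0,0,0,0,0,-1],[0,0,0,0,0,0,-1],[0,0,-0.3,0,0,0,-1]]' | sed -n '4,6p'
python3 -m handwheel '[[0,0,-0.7,0,0,0,-1],[0,0,-1,0,0,0,-1],[0,0,-1,0,0,0,-1],[0,0,-1,0,0,0,-1],[0,0,-1,0,0,0,-1]]'
python3 -m handwheel '[[0,0,-1,0,0,0,-1],[0,0,-0.5,0,0,0,-1],[0,0,0,0,0,0,-1],[0,0,0,0,0,0,-1]]' | sed -n 2p
python3 - <<'E'
from h import *
im,d=env.get_image("top"); P=cloud("top",d)[d>0]; a=np.array([.56,-.039])
q=P[(P[:,2]>.103)&(P[:,2]<.13)]
for _ in range(5):
    r=np.hypot(*(q[:,:2]-a).T); m=q[(r>.042)&(r<.056)]
    s=np.linalg.lstsq(np.c_[2*m[:,:2],np.ones(len(m))],(m[:,:2]**2).sum(1),rcond=None)[0]; a=s[:2]
f=np.linalg.lstsq(np.c_[m[:,:2]-a,np.ones(len(m))],m[:,2],rcond=None)[0]
print("rim centre",a,"r",np.sqrt(s[2]+a@a),"n",len(m),"slopes,z",f.round(3),env.get_state()["time"])
E
python3 count.py
```

```text
ft_force: [0.5, 1.7, 3.6]
opening: 0.196
gripper_force: 10.0
ft_force: [-0.1, -0.2, 0.3]
opening: 0.607
gripper_force: 0.0
ft_force: [0.1, -0.6, 0.3]
opening: 1.0
gripper_force: 0.0
time: 28.7
tcp_pos: [0.5901, 0.1017, 0.1248]
tcp_rot: [0.707, 0.572, -0.323, 0.262]
ft_force: [0.1, 0.1, -0.6]
opening: 0.998
gripper_force: 0.0
tcp_pos: [0.5944, 0.1217, 0.1429]
rim centre [ 0.55899707 -0.0377683 ] r 0.050863222790836674 n 358 slopes,z [-0.023 -0.008  0.112] 29.15
side reg px 771 val pct [103. 126. 148. 181.]
 area 48 px [230.  280.9] pos [0.55  0.158 0.034] ext [0.021 0.018 0.016] zmax 0.04 val 204
 area 49 px [207.6 283.9] pos [0.595 0.202 0.034] ext [0.022 0.022 0.019] zmax 0.041 val 182
 area 53 px [235.4 294.9] pos [0.505 0.197 0.034] ext [0.021 0.021 0.018] zmax 0.041 val 131
 area 49 px [221.6 296.3] pos [0.533 0.22  0.035] ext [0.019 0.02  0.016] zmax 0.04 val 156
 area 61 px [250.8 299.8] pos [0.459 0.19  0.034] ext [0.036 0.029 0.017] zmax 0.04 val 184
 area 49 px [240.3 305.4] pos [0.471 0.224 0.035] ext [0.017 0.023 0.02 ] zmax 0.043 val 132
top reg px 509 val pct [ 97.  112.  148.4 167. ]
 area 32 px [192.  205.3] pos [0.599 0.196 0.037] ext [0.016 0.016 0.012] zmax 0.041 val 167
 area 42 px [206.7 221.5] pos [0.552 0.155 0.037] ext [0.022 0.016 0.015] zmax 0.042 val 176
 area 27 px [184. 228.] pos [0.537 0.215 0.038] ext [0.011 0.015 0.012] zmax 0.041 val 137
 area 14 px [192.4 238.6] pos [0.507 0.193 0.038] ext [0.008 0.014 0.005] zmax 0.04 val 111
 area 13 px [183.2 251.2] pos [0.475 0.217 0.039] ext [0.006 0.011 0.007] zmax 0.04 val 111
 area 56 px [194.5 254.9] pos [0.464 0.187 0.036] ext [0.024 0.024 0.017] zmax 0.041 val 171
```

The jug stands upright within 2 mm of the mat's centre, all six pieces are in the sieve, and the gripper is clear. Handing in.

```bash
python3 -c "
from h import *
print(env.sign_off())"
```

```text
the job is handed in; nothing more can be done
None
```

The job is handed in, with no verdict returned: all six cylinders measured inside the sieve, the empty jug stands upright and released about 2 mm from the mat's centre, and the gripper is clear; the first grasp slipped and turned the jug about 10°, and I did not re-measure the bystanders afterwards.

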